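# Exchange the cartons between a drawer and a covered carousel

### The arm

A 6-joint arm with a two-finger parallel gripper is mounted at the origin on a cart in front of the work surface, level with it; the furniture and walls round the work are solid. World frame = base frame: x ahead of the robot, y to its left, z up, the work surface at z = 0. Lengths are in m, angles in rad, forces in N, time in s.
With the tool pointing down it reaches from about 0.325 to 0.9 m from the base axis. Payload 6.1 kg.
Tool frame: the origin (TCP) lies midway between the tips of the shut fingers; the grasp point (between the pads) lies 19 mm behind it (robot.pinch_z is the distance from the TCP to the grasp point, in m); z points along the fingers, y is the line along which they close (so a half turn about z gives the same grasp; the last joint's range is limited). The gripper opens to 87 mm and grips with 3 to 60 N. Pads are 19 mm wide; open, the fingers measure 117 mm over their backs; the gripper's body (75 mm by 190 mm) begins 51 mm behind the grasp point.
Start: joints at [1.145, 0.22, 1.526, -0, 1.395, -0.126], TCP at [0.185, 0.597, 0.223] pointing down, gripper open.
Joint ranges: [-2.98, 2.98], [-0.91, 2.08], [0.09, 2.57], [-1.24, 4.39], [0.2, 2.65], [-2.68, 2.68]. Speed limits (rad/s): [2.57, 2.57, 3.01, 3.14, 3.14, 3.14].

### API

Orientations are given as a 3x3 rotation matrix whose columns are the frame's x, y, z axes.
In Python, from bench import robot gives the robot as it stands. Calls block until the motion is done:
- robot.move_pose(position, orientation): joint-space move of the TCP to a pose.
- robot.servo_line(position, v=0.15, orientation=None, force_limit=None): straight line of the TCP; orientation=None keeps the orientation; v is the mean speed in m/s. With force_limit (N) it stops when the force on the tool has changed by that much, and returns True; else False.
- robot.goto_joints(angles): joint-space move.
- robot.set_gripper(opening, force=None): finger opening in m; force is the grip in N (None keeps the last); returns when the fingers have stopped.
- robot.pause(seconds).
- robot.inverse_kinematics(position, orientation): joint angles nearest the present ones, or None.
- robot.get_state(): the state.
- robot.camera(name): name is "scene" or "top" or "wrist"; returns the picture (400x640x3 uint8, blue, green, red); there is no depth.
- robot.calibration(name): a dict with "fx", "fy", "cx", "cy" (pixels), "extrinsics" (4x4, takes a point from world to camera coordinates); the wrist camera has in their place "tool_from_camera" (4x4, takes a point from camera to tool coordinates, whose origin is the TCP and whose axes are the flange's). Camera axes: x right, y down, z forward; pixel columns grow to the right and rows downward; lengths in m; the calibration is good to about 2 mm. A picture is of the moment at which its call begins: read the wrist's pose just before it. calibration takes no time and is no camera call.
A pose or a line that the arm cannot do raises robot.Unreachable and nothing moves.
- robot.close_job(): hands the job in; it is judged then, once.
The state is a dict: "clock": time; "joints": joint angles; "joint_velocities": joint speeds; "joint_torque": joint torques, N m; "tool_pos": TCP position; "tcp_rot": TCP orientation; "contact_force": force on the tool from outside, world axes, zero at the start; "ft_torque": the same for the moment, N m; "opening": finger opening in m; "finger_force": force on a finger pad.
Only numpy, scipy, OpenCV 4.12 (cv2) and the standard library are available. Lean on these libraries where they do the work, as an engineer would, in place of code of your own. Each camera call takes 0.05 s, during which the arm holds its last target. There are 200 camera calls.

### The job

Exchange the stock: pull the drawer of the low grey unit open by its handle, put every fresh carton that lies in it into the covered carousel and every out-of-date carton that was in the carousel into the drawer, one carton lying lengthwise in each pocket or drawer slot. Cartons go in and out only through the loading window, so turn the carousel by its bar knob from one click position to the next to bring the pockets there. Finish with the drawer pushed fully home and the carousel resting in a click position with an empty pocket in the window, and do not disturb the other things on the worktop.

Things in the scene. Friction and masses are not known exactly. Their poses are not given: they have to be found in the camera images.
- cabinet: fixed low grey drawer unit, 260 wide, 145 deep, 82 mm high, 3 mm rubber mat on top. x axis: level, from its front to its back; y along its width; origin on the worktop, on the middle line, 30 mm in front of the drawer's closed front. Drawer inside: floor 30 mm above the worktop, three lengthwise slots side by side, 58 mm wide, 108 long, pitch 80; dividers only 14 mm high
- drawer (a joint): pull-out of the drawer, 0 shut to 0.12 m fully open, towards the cabinet's -x; about 1.5 N friction, stays where it is left. Front panel 244 mm wide, top edge 75 mm above the worktop. Fully open, the middles of the three slots lie at cabinet x = -0.023, y = -0.08, 0, 0.08. Cartons ride with the drawer
- drawer_handle (a point): middle of the drawer's bow handle: round 10 mm bar, straight for 100 mm along the cabinet's y, 35 mm in front of the drawer's front face, its centre 52 mm above the worktop; clear gap of 30 mm between bar and panel, open from above and below; moves with the drawer
- housing: fixed white carousel housing, 290 deep, 296 wide, clear flat cover at 80 to 84 mm above the worktop. Origin on the worktop under the carousel's axis; x axis level from the loading window to the back, y along the width. The cover leaves only the window open: from 41 mm in front of the axis to the front edge, 64 mm to each side of the middle line, open to the front too
- window (a point): loading place of the housing: the centre (on the pocket floor, 30 mm above the worktop) of a pocket that stands squarely in the window, 97.5 mm in front of the axis; its frame is the housing's
- carousel (a joint): carousel angle, rad, anticlockwise from above positive, no stops; 0 at the start with pocket0 in the window. Sprung detents (peak about 0.15 N m) hold it at every 72 degrees (1.2566 rad), one pocket a step; let go between two it swings to the nearer. Turning by -1.2566 brings pocket1 into the window, -2.513 pocket2 and so on; either direction will do
- knob (a point): middle of the black bar knob on the carousel's axis, 105 mm above the worktop: bar 64 mm long (x of this frame), 16 wide (y, grip across this), 34 high (88 to 122 mm above the worktop), turns with the carousel; under it a 68 mm black disc, top 4.5 mm over the cover
- pocket0 (a point): centre of the floor of one of the five carousel pockets, 30 mm above the worktop, 97.5 mm from the axis; frame turns with the carousel (it is the carousel's, so at joint value 0 it is the housing's). Pocket 94 mm long along the rim (tangential) x 56 mm radially, walls 4 mm thick and 14 mm high, so a carton lying in it stands out 16 mm
- pocket1 (a point): centre of the floor of one of the five carousel pockets, 30 mm above the worktop, 97.5 mm from the axis; frame turns with the carousel (it is the carousel's, so at joint value 0 it is the housing's). Pocket 94 mm long along the rim (tangential) x 56 mm radially, walls 4 mm thick and 14 mm high, so a carton lying in it stands out 16 mm
- pocket2 (a point): centre of the floor of one of the five carousel pockets, 30 mm above the worktop, 97.5 mm from the axis; frame turns with the carousel (it is the carousel's, so at joint value 0 it is the housing's). Pocket 94 mm long along the rim (tangential) x 56 mm radially, walls 4 mm thick and 14 mm high, so a carton lying in it stands out 16 mm
- pocket3 (a point): centre of the floor of one of the five carousel pockets, 30 mm above the worktop, 97.5 mm from the axis; frame turns with the carousel (it is the carousel's, so at joint value 0 it is the housing's). Pocket 94 mm long along the rim (tangential) x 56 mm radially, walls 4 mm thick and 14 mm high, so a carton lying in it stands out 16 mm
- pocket4 (a point): centre of the floor of one of the five carousel pockets, 30 mm above the worktop, 97.5 mm from the axis; frame turns with the carousel (it is the carousel's, so at joint value 0 it is the housing's). Pocket 94 mm long along the rim (tangential) x 56 mm radially, walls 4 mm thick and 14 mm high, so a carton lying in it stands out 16 mm
- slot0 (a point): centre of the floor of one of the three drawer slots, 30 mm above the worktop; the frame is the cabinet's; moves with the drawer. Slot 108 mm long (x) x 58 mm wide (y), its sides 14 mm high, so a carton lying in it stands out 16 mm
- slot1 (a point): centre of the floor of one of the three drawer slots, 30 mm above the worktop; the frame is the cabinet's; moves with the drawer. Slot 108 mm long (x) x 58 mm wide (y), its sides 14 mm high, so a carton lying in it stands out 16 mm
- slot2 (a point): centre of the floor of one of the three drawer slots, 30 mm above the worktop; the frame is the cabinet's; moves with the drawer. Slot 108 mm long (x) x 58 mm wide (y), its sides 14 mm high, so a carton lying in it stands out 16 mm
- carton1: small white and red carton, 45 (its x) x 85 (its y, long side) x 30 mm (its z), under 0.12 kg; origin at the centre of its underside. Fresh carton: at the start it lies flat in a drawer slot, long side along the slot; two or three such cartons are there. To go into a carousel pocket
- carton2: small white and red carton, 45 (its x) x 85 (its y, long side) x 30 mm (its z), under 0.12 kg; origin at the centre of its underside. Fresh carton: at the start it lies flat in a drawer slot, long side along the slot; two or three such cartons are there. To go into a carousel pocket
- carton3: small white and red carton, 45 (its x) x 85 (its y, long side) x 30 mm (its z), under 0.12 kg; origin at the centre of its underside. Fresh carton: at the start it lies flat in a drawer slot, long side along the slot; two or three such cartons are there. To go into a carousel pocket
- spent1: small white and red carton, 45 (its x) x 85 (its y, long side) x 30 mm (its z), under 0.12 kg; origin at the centre of its underside. Out-of-date carton: if present, it lies at the start in a carousel pocket under the cover (two of the four are there). To go into a drawer slot
- spent2: small white and red carton, 45 (its x) x 85 (its y, long side) x 30 mm (its z), under 0.12 kg; origin at the centre of its underside. Out-of-date carton: if present, it lies at the start in a carousel pocket under the cover (two of the four are there). To go into a drawer slot
- spent3: small white and red carton, 45 (its x) x 85 (its y, long side) x 30 mm (its z), under 0.12 kg; origin at the centre of its underside. Out-of-date carton: if present, it lies at the start in a carousel pocket under the cover (two of the four are there). To go into a drawer slot
- spent4: small white and red carton, 45 (its x) x 85 (its y, long side) x 30 mm (its z), under 0.12 kg; origin at the centre of its underside. Out-of-date carton: if present, it lies at the start in a carousel pocket under the cover (two of the four are there). To go into a drawer slot
- mug: mug, 94 mm high; bystander
- power_adapter: black power adapter, 120 mm; bystander

How it is judged:
By the outcome, as a careful person would: the job done as asked, in the order asked, and still so for the second after the job is handed in, with the robot touching nothing.
Of carton1, carton2, carton3 only 2 to 3 are there at a start; the rules pass over those that are not, and their reading is None.
Of spent1, spent2, spent3, spent4 only 2 to 2 are there at a start; the rules pass over those that are not, and their reading is None.
At some moment in a run one of carton1, carton2, carton3 may be knocked a few centimetres aside while the robot is not near it.
Once in a run the grip may slacken for a moment while it holds something.
It also fails if it takes over 210 s, if anything falls off the work surface, if the arm or the gripper's body presses on something with over 40 N, if the wrist force passes 120 N, or if a joint passes its speed limit or range.

## Working session

There is one attempt and no reset: what is moved stays moved. The work goes in short steps, each a Python script; the robot and the scene stay as the last script left them, time stands still between calls to the robot, and variables do not carry over. Pictures are saved under pics/ and viewed, at most 14 in all, crops included, and the job is handed in when it is done.

```bash
ls; mkdir -p pics
python3 - <<'E'
from bench import robot
import cv2,numpy as np
for n in ("scene","top"):
    cv2.imwrite(f"pics/{n}0.png",robot.camera(n))
    c=robot.calibration(n);print(n,c["fx"],c["fy"],c["cx"],c["cy"]);print(np.round(c["extrinsics"],4).tolist())
print(robot.calibration("wrist"));print(robot.get_state(),robot.pinch_z)
E
```

```text
bench.py
pics
scene 510.41746932434205 510.41746932434205 323.15032061175793 199.69031951920837
[[0.6186, -0.7857, 0.0031, -0.3224], [-0.5899, -0.467, -0.6588, 0.3322], [0.519, 0.4057, -0.7524, 1.4942], [0.0, 0.0, 0.0, 1.0]]
top 367.30415828935173 367.30415828935173 314.2219236324411 199.1934776285881
[[0.0178, -0.9997, 0.0189, -0.037], [-0.998, -0.0189, -0.0606, 0.4474], [0.0609, -0.0178, -0.998, 1.0832], [0.0, 0.0, 0.0, 1.0]]
{'fx': 306.41193801001043, 'fy': 306.41193801001043, 'cx': 318.2064592910695, 'cy': 200.2710885547598, 'tool_from_camera': array([[ 3.07119180e-04, -9.60571537e-01, -2.78032781e-01,
         7.55683901e-02],
       [ 9.99999937e-01,  2.46143947e-04,  2.54215674e-04,
        -3.74761477e-04],
       [-1.75756254e-04, -2.78032842e-01,  9.60571553e-01,
        -1.62558158e-01],
       [ 0.00000000e+00,  0.00000000e+00,  0.00000000e+00,
         1.00000000e+00]])}
{'clock': 0.1, 'joints': array([ 1.14486953e+00,  2.21165555e-01,  1.52747070e+00, -7.09044836e-06,
        1.39469993e+00, -1.26064935e-01]), 'joint_velocities': array([-0.00114374, -0.00109573, -0.00165537,  0.00064986, -0.000398  ,
        0.00168742]), 'joint_torque': array([ 1.33574991e-03, -4.95947886e+01, -3.88521051e+01,  7.00705103e-02,
        5.14313090e-02, -7.20973549e-05]), 'tool_pos': array([0.18437449, 0.59661251, 0.22154908]), 'tcp_rot': array([[-9.55377595e-01,  2.95386425e-01, -7.14007140e-04],
       [ 2.95387212e-01,  9.55376295e-01, -1.59063789e-03],
       [ 2.12292657e-04, -1.73056838e-03, -9.99998480e-01]]), 'contact_force': array([ 0.10737966,  0.88828843, -0.53857422]), 'ft_torque': array([-0.01396835, -0.01544598,  0.0515925 ]), 'finger_force': 0.0, 'opening': 0.08650256412301496} 0.0187
```

View pics/scene0.png

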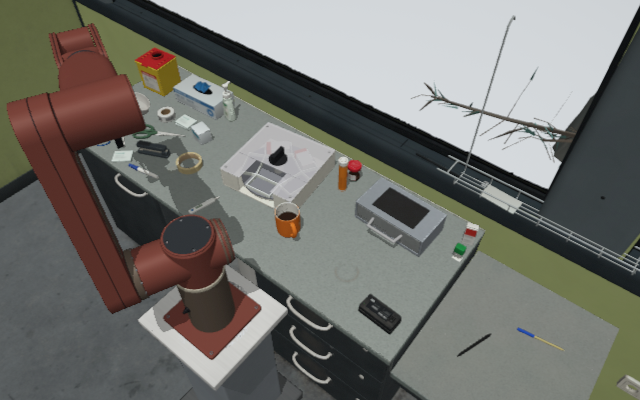

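View pics/top0.png

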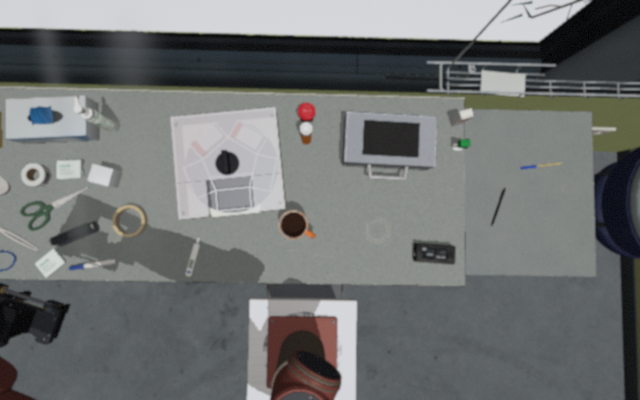

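The top view shows the housing at about (228,163) with its window at (232,195), facing the robot. Pink cartons show through the cover at (197,148) and (237,130). The cabinet is at (390,138) with its handle at (388,172), the mug at (293,223) and the adapter at (434,252). Next I'll take wrist views over both units.

```bash
cat > h.py <<'E'
from bench import robot
import cv2,numpy as np
def Rdown(yaw):  # tool x at yaw, z down
    c,s=np.cos(yaw),np.sin(yaw); return np.array([[c,s,0],[s,-c,0],[0,0,-1.]])
def cam(n):
    """picture, K, world->camera"""
    k=robot.calibration(n); st=robot.get_state(); im=robot.camera(n)
    K=np.array([[k["fx"],0,k["cx"]],[0,k["fy"],k["cy"]],[0,0,1]])
    if n=="wrist":
        T=np.eye(4);T[:3,:3]=st["tcp_rot"];T[:3,3]=st["tool_pos"]
        E=np.linalg.inv(T@k["tool_from_camera"])
    else: E=k["extrinsics"]
    return im,K,np.array(E)
def proj(P,K,E):
    p=(E[:3,:3]@np.atleast_2d(P).T).T+E[:3,3]; q=(K@p.T).T; return q[:,:2]/q[:,2:]
def back(px,z,K,E):
    d=E[:3,:3].T@np.linalg.solve(K,[px[0],px[1],1]); c=-E[:3,:3].T@E[:3,3]
    return c+d*(z-c[2])/d[2]
def tri(obs):
    """obs: list of (px,K,E) -> point, rms px"""
    A=[]
    for px,K,E in obs:
        M=K@E[:3]; A+= [px[0]*M[2]-M[0], px[1]*M[2]-M[1]]
    X=np.linalg.svd(np.array([a/np.linalg.norm(a[:3]) for a in A]))[2][-1]; X=X[:3]/X[3]
    return X,[np.round(proj(X,K,E)[0]-px,1).tolist() for px,K,E in obs]
def snap(n,name,crop=None,s=1):
    im,K,E=cam(n); np.savez(f"pics/{name}.npz",im=im,K=K,E=E)
    if crop: im=im[crop[1]:crop[3],crop[0]:crop[2]]
    cv2.imwrite(f"pics/{name}.png",cv2.resize(im,None,fx=s,fy=s,interpolation=cv2.INTER_CUBIC)); return K,E
E
python3 - <<'E'
from h import *
_,K,E=cam("top")
for n,px in dict(hc=(228,163),win=(232,195),cab=(390,138),hl=(388,172),mug=(293,223),ad=(434,252)).items(): print(n,back(px,0.06,K,E).round(3))
hc=back((228,163),.08,K,E);cb=back((388,155),.08,K,E)
m=(hc+cb)/2
for i,(c,yaw) in enumerate([(hc,np.pi),(cb,np.pi)]):
    # camera on the robot side, looking ahead over the object
    p=np.array([c[0]-0.03,c[1],0.30])
    try:
        robot.move_pose(p,Rdown(yaw)); snap("wrist",f"w{i}")
        if i==0: snap("scene","s1",(120,0,440,240),2.5)
        print(robot.get_state()["clock"],robot.get_state()["joints"].round(2))
    except robot.Unreachable as e: print("unreach",p,e)
E
```

```text
hc [0.544 0.221 0.06 ]
win [0.453 0.207 0.06 ]
cab [ 0.627 -0.245  0.06 ]
hl [ 0.528 -0.239  0.06 ]
mug [0.376 0.031 0.06 ]
ad [ 0.301 -0.372  0.06 ]
2.0917 [ 0.26  0.01  1.61  0.    1.52 -1.31]
3.8 [-0.54  0.1   1.52  0.    1.52 -2.11]
```

View pics/w0.png

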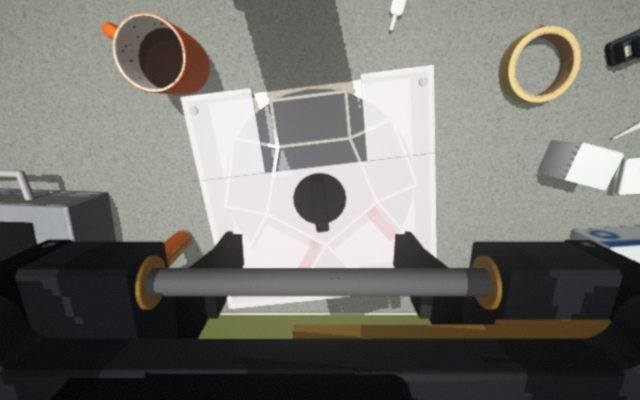

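View pics/w1.png

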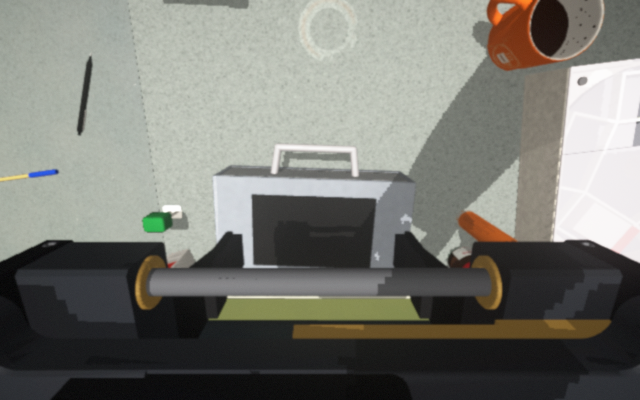

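View pics/s1.png

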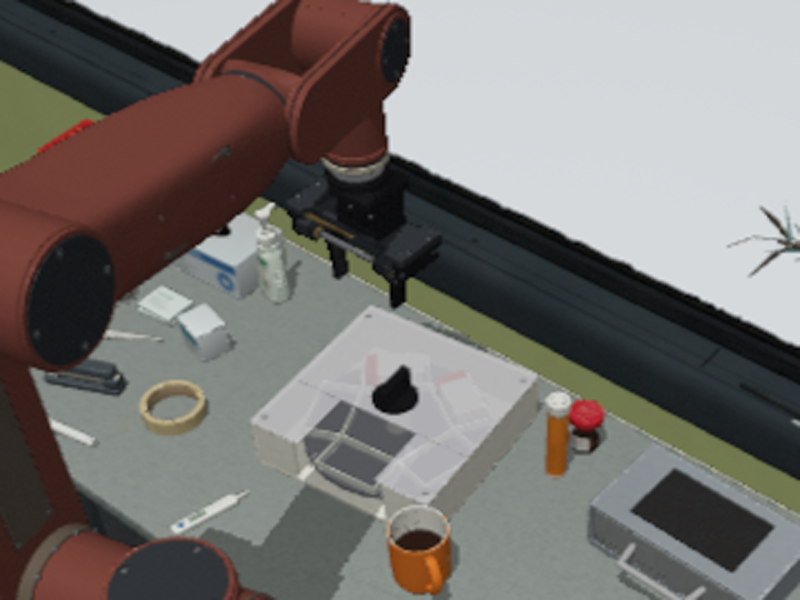

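w0 shows the housing front edge from (182,97) to (433,66), the window at (278..365, 95..165), the knob at (320,198), and pink marks at (383,222) and (310,255). w1 shows the cabinet front at row ~175 and the handle at (315,150). The gripper body is long along its closing line. I'll take second views and zoom in.

Run:
```python
from h import *
robot.move_pose([0.60,-0.13,0.26],Rdown(np.pi)); snap("wrist","w2")
robot.move_pose([0.47,0.12,0.26],Rdown(np.pi/2)); snap("wrist","w3")
print(robot.get_state()["clock"])
g=lambda n,c,s:cv2.resize(np.load(f"pics/{n}.npz")["im"][c[1]:c[3],c[0]:c[2]],None,fx=s,fy=s,interpolation=cv2.INTER_CUBIC)
cv2.imwrite("pics/c0.png",g("w0",(175,50,441,250),3))
cv2.imwrite("pics/c3.png",g("w3",(100,0,500,300),2))
a=g("w1",(195,120,435,220),3.3);b=g("w2",(50,80,450,230),2)
c=np.zeros((a.shape[0]+b.shape[0],800,3),np.uint8);c[:a.shape[0],:a.shape[1]]=a;c[a.shape[0]:,:b.shape[1]]=b;print(c.shape,a.shape)
cv2.imwrite("pics/c12.png",c[:600])
```

```text
6.2083
(630, 800, 3) (330, 792, 3)
```

View pics/c0.png

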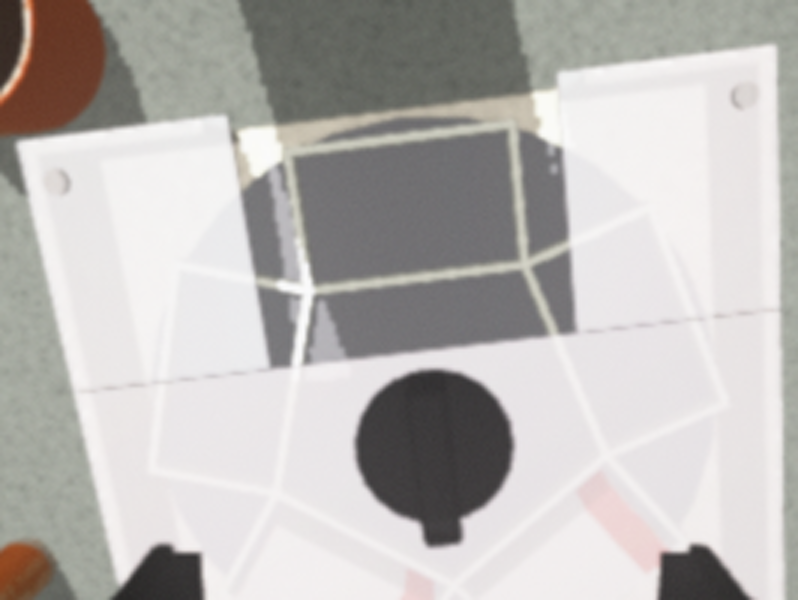

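View pics/c3.png

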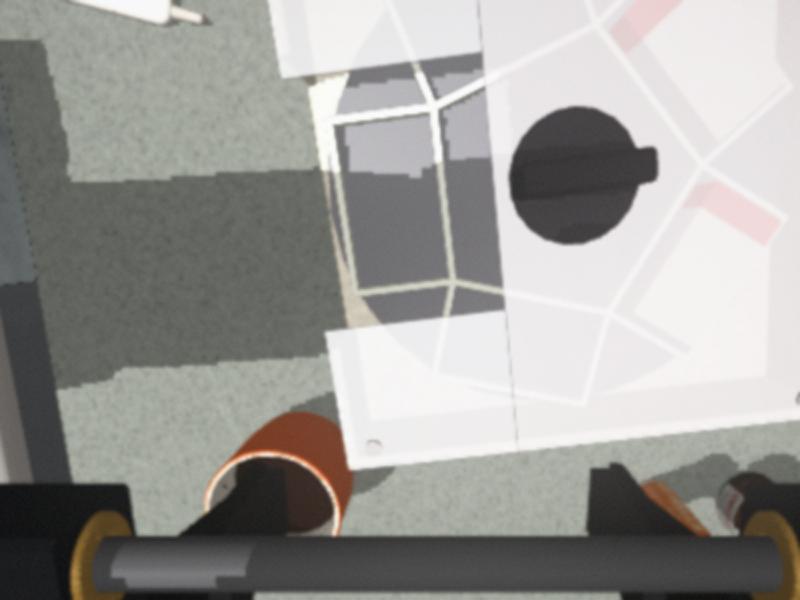

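View pics/c12.png

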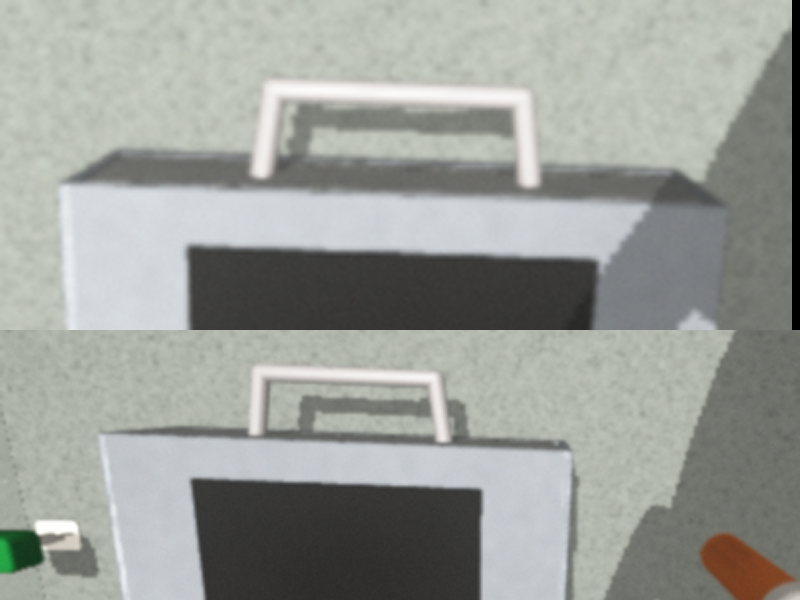

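c0 and c3 give the window, cover and pocket0 corners. The cartons show in the two rear pockets, at c0 (415,585) and (620,520). c12 shows the handle bar ends at (270,92)/(527,98) in the top half and (258,372)/(438,378) in the bottom half. Now I'll triangulate.

```bash
cat > fit.py <<'E'
from h import *
from scipy.optimize import least_squares
L={n:(lambda f:(f["K"],f["E"]))(np.load(f"pics/{n}.npz")) for n in("w0","w1","w2","w3")}
f=lambda n,o,s:(lambda x,y:((x/s+o[0],y/s+o[1]),*L[n]))
a=f("w0",(175,50),3);b=f("w3",(100,0),2);c=f("w1",(195,120),3.3);d=f("w2",(50,80-165),2)
# (model point in housing frame, obs)
H=[((-.145,-.148,.084),[a(18,142),b(350,468)]),((-.145,-.064,.084),[a(228,118),b(328,331)]),((-.145,.064,.084),[a(558,73),b(283,77)]),
((-.041,-.064,.084),[a(270,368),b(505,311)]),((-.041,.064,.084),[a(577,333),b(480,52)]),
((-.1275,-.049,.044),[a(290,153),b(357,291)]),((-.1275,.049,.044),[a(515,123),b(335,122)]),((-.0675,.049,.044),[a(527,265),b(435,105)]),((-.0675,-.049,.044),[a(312,290),b(452,284)])]
C=[((-.005,-.05,.052),[c(270,92),d(258,372)]),((-.005,.05,.052),[c(527,98),d(438,378)]),((.03,-.13,.082),[c(62,185),d(103,434)]),((.03,.13,.082),[c(722,205),d(570,447)])]
for name,S,x0 in(("housing",H,(.544,.221,0,0)),("cabinet",C,(.5,-.24,0,0))):
    for m,o in S: print(m,*[np.round(q,4).tolist() for q in tri(o)])
    def W(m,p): c,s=np.cos(p[2]),np.sin(p[2]);return np.array([p[0]+c*m[0]-s*m[1],p[1]+s*m[0]+c*m[1],m[2]+p[3]])
    res=lambda p:np.concatenate([proj(W(m,p),K,E)[0]-px for m,o in S for px,K,E in o])
    r=least_squares(res,x0,loss="soft_l1");print(name,r.x.round(4).tolist(),res(r.x).round(1).tolist())
E
python3 fit.py
```

```text
(-0.145, -0.148, 0.084) [0.4191, 0.0538, 0.0793] [[-0.2, 0.0], [0.0, -0.2]]
(-0.145, -0.064, 0.084) [0.4099, 0.137, 0.0784] [[-0.4, -0.1], [0.1, -0.4]]
(-0.145, 0.064, 0.084) [0.3933, 0.2666, 0.0782] [[-0.1, -0.0], [0.1, -0.1]]
(-0.041, -0.064, 0.084) [0.5104, 0.1478, 0.0741] [[-0.5, -0.2], [0.3, -0.5]]
(-0.041, 0.064, 0.084) [0.4931, 0.2769, 0.085] [[-0.5, -0.5], [0.6, -0.8]]
(-0.1275, -0.049, 0.044) [0.4216, 0.1547, 0.0352] [[-0.2, -0.1], [0.1, -0.2]]
(-0.1275, 0.049, 0.044) [0.4067, 0.2573, -0.0016] [[-0.1, -0.1], [0.1, -0.1]]
(-0.0675, 0.049, 0.044) [0.4705, 0.2616, 0.0318] [[-0.1, -0.1], [0.1, -0.1]]
(-0.0675, -0.049, 0.044) [0.4818, 0.16, 0.0282] [[-1.3, -0.5], [0.6, -1.5]]
housing [0.5434, 0.2193, 0.1241, -0.0047] [0.3, -1.1, -1.0, -0.7, 0.1, -2.3, -2.2, -1.0, -1.4, -1.7, -1.7, 1.6, 1.1, 0.8, 1.1, -2.4, -0.6, 0.1, 1.8, -0.1, -0.5, 0.9, 0.8, 0.0, -1.4, 1.2, -1.7, -0.9, -1.0, 0.3, 0.0, 0.6, -0.6, 0.9, 1.4, -2.6]
(-0.005, -0.05, 0.052) [0.5138, -0.2885, 0.055] [[0.2, -0.4], [-0.2, 0.5]]
(-0.005, 0.05, 0.052) [0.5164, -0.1857, 0.0545] [[0.1, -0.1], [-0.1, 0.2]]
(0.03, -0.13, 0.082) [0.547, -0.3669, 0.0789] [[0.1, -0.3], [-0.2, 0.3]]
(0.03, 0.13, 0.082) [0.5538, -0.1112, 0.0793] [[0.5, -0.8], [-0.5, 0.9]]
cabinet [0.5205, -0.2388, -0.0255, -0.0062] [0.9, -0.8, 3.1, 1.1, -2.8, -0.6, -1.4, 0.7, -1.1, -0.6, -0.5, 0.3, 0.9, -1.3, 0.8, 0.7]
```

```bash
cat >> h.py <<'E'
YC,YH=-0.0255,0.124; OC=np.array([.5203,-.2383]); OH=np.array([.5440,.2192])
def fr(o,yaw,x,y,z):
    c,s=np.cos(yaw),np.sin(yaw); return np.array([o[0]+c*x-s*y,o[1]+s*x+c*y,z])
cab=lambda x,y,z:fr(OC,YC,x,y,z)
hou=lambda x,y,z:fr(OH,YH,x,y,z)
def rep(t=""):
    s=robot.get_state(); print(t,"t",round(s["clock"],1),"p",s["tool_pos"].round(4),"F",s["contact_force"].round(1),"op",round(s["opening"],4),"ff",round(s["finger_force"],1),"J6",s["joints"][5].round(2))
    return s
E
python3 - <<'E'
from h import *
R=Rdown(YC+np.pi/2)
robot.set_gripper(.026,15)
robot.move_pose(cab(-.005,0,.20),R)
robot.servo_line(cab(-.005,0,.09),.15); rep()
print(robot.servo_line(cab(-.005,0,.034),.06,force_limit=8)); rep("down")
robot.set_gripper(.0,20); rep("grip")
print(robot.servo_line(cab(-.126,0,.034),.08,force_limit=25)); rep("pulled")
robot.set_gripper(.028); rep("rel")
robot.servo_line(cab(-.125,0,.2),.2)
robot.move_pose([.54,-.24,.28],Rdown(np.pi)); snap("wrist","d0",(150,40,550,300),2); snap("scene","ds"); rep()
E
```

```text
t 9.7 p [ 0.5161 -0.2383  0.0911] F [ 0.  -0.3  0.8] op 0.0261 ff 0.0 J6 -0.55
False
down t 10.7 p [ 0.5157 -0.2384  0.0344] F [-0.2  0.4  0.4] op 0.0262 ff 0.0 J6 -0.55
grip t 11.2 p [ 0.514  -0.2382  0.0342] F [-6.2  0.1  5.8] op 0.0092 ff 20.0 J6 -0.55
False
pulled t 12.9 p [ 0.394  -0.2342  0.0342] F [2.8 5.2 5.1] op 0.0093 ff 20.0 J6 -0.68
rel t 13.5 p [ 0.3943 -0.2351  0.034 ] F [0.1 0.2 1. ] op 0.0278 ff 0.0 J6 -0.68
 t 15.9 p [ 0.5394 -0.24    0.2794] F [-0.3  0.2  0.6] op 0.0278 ff 0.0 J6 -2.12
```

View pics/d0.png

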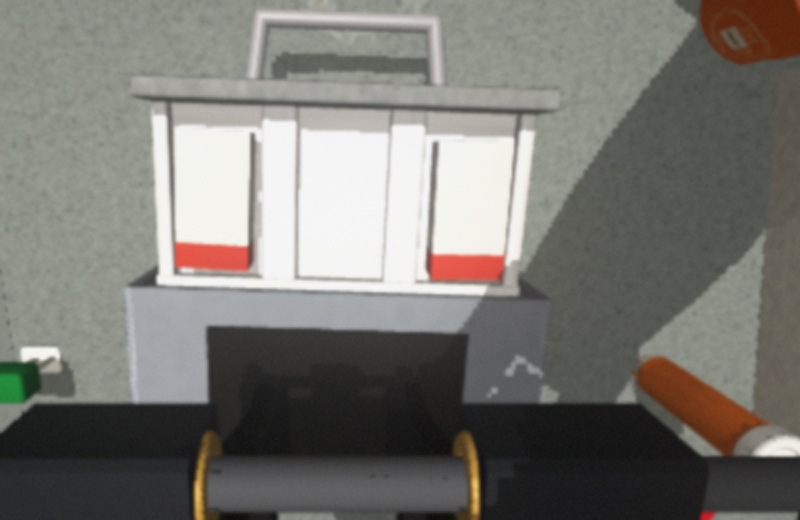

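Two fresh cartons are in the outer drawer slots, with red stripes at crop (212,258) and (467,268); the middle slot is empty. I'll write the stripe locator and the moves, then do the first transfer.

```bash
cat >> h.py <<'E'
def cartons(im,K,E,o,yaw,box,z=.060):
    """cartons from their red stripe, in a unit's frame: [(x,y,long-axis dir vector to stripe, stripe size)]"""
    h=cv2.cvtColor(im,cv2.COLOR_BGR2HSV); m=cv2.inRange((h+np.array([90,0,0],np.uint8)),(84,130,90),(96,255,255)) if 0 else ((((h[...,0]<6)|(h[...,0]>174))&(h[...,1]>130)&(h[...,2]>70)).astype(np.uint8)*255)
    out=[]
    for c in cv2.findContours(m,cv2.RETR_EXTERNAL,cv2.CHAIN_APPROX_NONE)[0]:
        if len(c)<25: continue
        w=np.array([back(q,z,K,E)[:2] for q in c[:,0]])-o
        cy,sy=np.cos(yaw),np.sin(yaw); w=w@np.array([[cy,-sy],[sy,cy]])
        (cx,cyy),(a,b),th=cv2.minAreaRect((w*1000).astype(np.float32))
        if not(box[0]<cx/1e3<box[1] and box[2]<cyy/1e3<box[3]): continue
        t=np.deg2rad(th if a<b else th+90)   # direction of the short side = carton long axis
        out.append((np.array([cx,cyy])/1e3,t,(min(a,b)/1e3,max(a,b)/1e3)))
    return out
def centre(c,inward):
    """carton centre and long direction, stripe at the end away from 'inward' (a rough direction)"""
    p,t,(a,b)=c; d=np.array([np.cos(t),np.sin(t)]); d=d if d@inward>0 else -d
    return p+d*(.0425-a/2),d
def Rt(yaw,a=0.):
    """tool y along unit's +x, tilted by a so the +x end of the body rises"""
    c,s=np.cos(yaw),np.sin(yaw); ca,sa=np.cos(a),np.sin(a)
    return np.array([[c,-s,0],[s,c,0],[0,0,1]])@np.array([[0,ca,sa],[1,0,0],[0,sa,-ca]])
E
python3 - <<'E'
from h import *
f=np.load("pics/d0.npz")
for c in cartons(f["im"],f["K"],f["E"],OC,YC,(-.12,.06,-.13,.13)):
    print(c, centre(c,np.array([-1,0])))
P=fr(OC,YC,-.023,0,0)
# project slot2 carton outline check
f0=np.load("pics/w0.npz")
for px in((383,222),(312,247)): 
    w=back(px,.06,f0["K"],f0["E"])[:2]-OH; c,s=np.cos(YH),np.sin(YH); v=np.array([[c,s],[-s,c]])@w; print(v, np.degrees(np.arctan2(v[1],v[0])-np.pi)%360)
E
```

```text
(array([0.0163502 , 0.08039787]), np.float64(0.024386951011856884), (0.014117660522460938, 0.04586885452270508)) (array([-0.01908043,  0.07953366]), array([-0.99970265, -0.02438453]))
(array([ 0.01323392, -0.07985184]), np.float64(3.1235791651345517), (0.014624289512634277, 0.04540371322631836)) (array([-0.02194823, -0.07921802]), array([-0.99983776,  0.01801251]))
[0.04964643 0.08267312] 239.01456026894414
[ 0.07517721 -0.02053962] 164.71882238871663
```

```bash
cat >> h.py <<'E'
W0=(-.0975,0.); TILT=np.deg2rad(5)
def held(t):
    s=rep(t)
    if not .040<s["opening"]<.050 or s["finger_force"]<2: raise RuntimeError("grip lost "+t)
def look_drawer():
    robot.move_pose([.54,-.24,.26],Rdown(np.pi)); im,K,E=cam("wrist"); np.savez("pics/last.npz",im=im,K=K,E=E)
    L=cartons(im,K,E,OC,YC,(-.14,.08,-.14,.14)); print("drawer",[(c[0].round(4).tolist(),round(c[1],3),np.round(c[2],3).tolist()) for c in L]); return L
def look_window():
    robot.move_pose(hou(-.0975,-.06,.25),Rdown(YH+np.pi/2)); im,K,E=cam("wrist"); np.savez("pics/last.npz",im=im,K=K,E=E)
    L=cartons(im,K,E,OH,YH,(-.15,-.045,-.07,.07)); print("window",[(c[0].round(4).tolist(),round(c[1],3),np.round(c[2],3).tolist()) for c in L]); return L
def fresh_to_window(c):
    p,d=centre(c,np.array([-1,0])); psi=np.arctan2(-d[1],-d[0]); print("carton",p.round(4),round(psi,3))
    R=Rdown(YC+psi); robot.set_gripper(.062,20)
    robot.move_pose(cab(*p,.13),R); robot.servo_line(cab(*p,.0475),.1,force_limit=10); rep("at")
    robot.set_gripper(.02,20); held("grip")
    robot.servo_line(cab(*p,.15),.12); held("lift")
    robot.move_pose(hou(*W0,.15),Rt(YH,TILT)); held("carried")
    print(robot.servo_line(hou(*W0,.0515),.08,force_limit=7)); rep("placed")
    robot.set_gripper(.060); robot.servo_line(hou(*W0,.16),.15); rep("out")
E
python3 - <<'E'
from h import *
f=np.load("pics/d0.npz")
L=cartons(f["im"],f["K"],f["E"],OC,YC,(-.12,.06,-.13,.13))
fresh_to_window(max(L,key=lambda c:c[0][1]))
look_window(); snap("wrist","p0",(120,0,520,300),2)
E
```

```text
carton [-0.0191  0.0795] 0.024
at t 20.5 p [ 0.5038 -0.1586  0.0481] F [0.1 0.1 0.2] op 0.0621 ff 0.0 J6 1.12
grip t 20.9 p [ 0.5036 -0.1584  0.048 ] F [-1.3  1.2  3.7] op 0.0449 ff 20.0 J6 1.12
lift t 21.9 p [ 0.5026 -0.158   0.149 ] F [-0.5  0.1 -1.3] op 0.0443 ff 20.0 J6 1.12
carried t 23.3 p [0.4476 0.2065 0.1499] F [ 0.5  0.2 -0.8] op 0.0447 ff 20.0 J6 0.17
False
placed t 24.7 p [0.4478 0.2073 0.0521] F [ 0.8  0.6 -1.7] op 0.0448 ff 20.0 J6 0.17
out t 26.2 p [0.4465 0.2069 0.159 ] F [ 0.  -0.   0.1] op 0.06 ff 0.0 J6 0.16
window [([-0.0961, 0.0336], np.float64(1.57), [0.014, 0.044])]
```

View pics/p0.png

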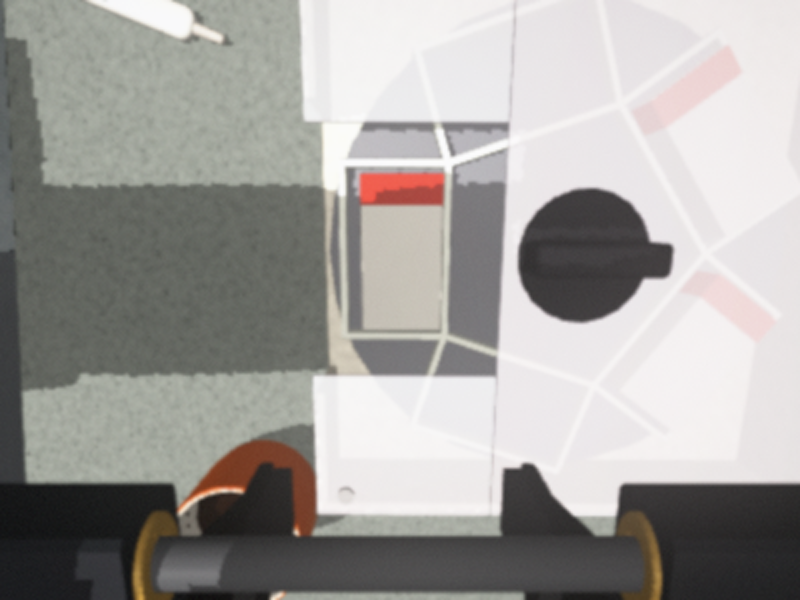

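The carton lies flat in pocket0, with its stripe at (402,188). Next I turn the knob one click.

```bash
sed -i 's/^W0=.*; TILT/W0=(-.0985,.001); TILT/' h.py
cat >> h.py <<'E'
def turn(k):
    """k-th click (0,1,2..): bar now at -72k deg, turn -72 more"""
    y=YH+np.pi-k*1.2566; robot.set_gripper(.040,30)
    robot.move_pose(hou(0,0,.16),Rdown(y)); print(robot.servo_line(hou(0,0,.094),.1,force_limit=8)); rep("knob")
    robot.set_gripper(.0,35); rep("grip")
    q=robot.get_state()["joints"].copy()
    for f in np.linspace(0,1.2566,5)[1:]:
        r=q.copy(); r[5]+=f; robot.goto_joints(r)
    s=rep("turned"); print("torque",s["ft_torque"].round(2))
    robot.set_gripper(.040); robot.pause(.3); robot.servo_line(hou(0,0,.17),.15)
E
python3 - <<'E'
from h import *
turn(0); look_window()
L=look_drawer(); 
snap("wrist","t1")
E
```

```text
False
knob t 29.6 p [0.5445 0.2193 0.0946] F [-0.4  1.1 -0. ] op 0.04 ff 0.0 J6 -1.45
grip t 30.1 p [0.5442 0.2192 0.0944] F [-0.2 -0.1  2.2] op 0.0157 ff 35.0 J6 -1.45
turned t 31.8 p [0.5425 0.2159 0.0943] F [ -8.4 -15.4  10.6] op 0.0155 ff 35.1 J6 -0.19
torque [-2.32  1.23 -0.21]
window []
drawer [([0.0133, -0.0802], np.float64(3.108), [0.015, 0.045])]
```

Run:
```python
from h import *
f=np.load("pics/p0.npz");K,E=f["K"],f["E"]
for x,y,z in((346,250,.044),(447,250,.044),(362,265,.06),(442,265,.06),(400,162,.044),(400,336,.044),(400,173,.06),(400,330,.06),(585,254,.0885)):
    w=back((x/2+120,y/2),z,K,E)[:2]-OH; c,s=np.cos(YH),np.sin(YH); print((x,y,z),(np.array([[c,s],[-s,c]])@w).round(4))
f=np.load("pics/t1.npz")
cv2.imwrite("pics/t1c.png",f["im"])
```

```text
(346, 250, 0.044) [-0.1276  0.0007]
(447, 250, 0.044) [-0.0688  0.0007]
(362, 265, 0.06) [-0.1175 -0.0068]
(442, 265, 0.06) [-0.0727 -0.0068]
(400, 162, 0.044) [-0.0962  0.0486]
(400, 336, 0.044) [-0.0961 -0.0498]
(400, 173, 0.06) [-0.0963  0.0416]
(400, 330, 0.06) [-0.0962 -0.0435]
(585, 254, 0.0885) [-0.0016  0.0005]
```

```bash
sed -i 's/OH=np.array(\[.5440,.2192\])/OH=np.array([.5415,.2188])/; s/^W0=.*; TILT/W0=(-.098,.0005); TILT/' h.py
python3 - <<'E'
from h import *
f=np.load("pics/last.npz")
L=cartons(f["im"],f["K"],f["E"],OC,YC,(-.14,.08,-.14,.14))
fresh_to_window(L[0]); look_window(); turn(1); look_window()
E
```

```text
carton [-0.0218 -0.0791] -0.034
at t 40.3 p [ 0.4971 -0.3172  0.0482] F [0.4 0.2 0.1] op 0.0623 ff 0.0 J6 0.93
grip t 40.8 p [ 0.4968 -0.317   0.048 ] F [-0.4 -0.   3.7] op 0.0447 ff 20.0 J6 0.93
lift t 41.8 p [ 0.4959 -0.3163  0.1489] F [ 0.2  0.2 -2.3] op 0.0448 ff 20.0 J6 0.93
carried t 43.7 p [0.4447 0.2066 0.1501] F [-0.  -0.5 -0.8] op 0.0451 ff 20.0 J6 0.17
False
placed t 45.1 p [0.4448 0.2073 0.0522] F [-0.4 -0.   0.2] op 0.0449 ff 20.0 J6 0.17
out t 46.6 p [0.4435 0.207  0.159 ] F [-0.9 -0.3  0.7] op 0.0601 ff 0.0 J6 0.17
window [([-0.0961, 0.0336], np.float64(1.57), [0.014, 0.044])]
False
knob t 49.2 p [0.5421 0.2189 0.0948] F [ 1.1 -0.4 -0.1] op 0.0399 ff 0.0 J6 -0.19
grip t 49.8 p [0.5412 0.2186 0.0943] F [-4.  -0.6  4.3] op 0.0155 ff 35.0 J6 -0.19
turned t 51.4 p [0.5409 0.2186 0.0943] F [-4.3 -3.   3.4] op 0.0158 ff 35.1 J6 1.06
torque [-0.51  0.89 -0.41]
window [([-0.0988, -0.0305], np.float64(1.551), [0.015, 0.044])]
```

```bash
cat >> h.py <<'E'
def spent_to_slot(c,ys):
    p,d=centre(c,-np.array([0,c[0][1]])); psi=np.arctan2(d[1],d[0])-np.pi/2; psi=(psi+np.pi/2)%np.pi-np.pi/2
    p=p+np.array([-.002,0]); print("spent",p.round(4),round(psi,3))
    R=Rt(YH+psi,TILT); robot.set_gripper(.060,20)
    robot.move_pose(hou(*p,.16),R); print(robot.servo_line(hou(*p,.0505),.1,force_limit=8)); rep("at")
    robot.set_gripper(.02,20); held("grip")
    robot.servo_line(hou(*p,.16),.1); held("lift")
    robot.move_pose(cab(-.023,ys,.15),Rdown(YC)); held("carried")
    print(robot.servo_line(cab(-.023,ys,.053),.08,force_limit=7)); rep("placed")
    robot.set_gripper(.060); robot.servo_line(cab(-.023,ys,.16),.15); rep("out")
E
python3 - <<'E'
from h import *
f=np.load("pics/last.npz")
L=cartons(f["im"],f["K"],f["E"],OH,YH,(-.15,-.045,-.07,.07))
spent_to_slot(L[0],.08); look_drawer(); snap("wrist","d1",(150,40,550,300),2)
E
```

```text
spent [-0.1001  0.0046] -0.019
False
at t 56.6 p [0.4423 0.2112 0.0513] F [0.3 0.9 0.5] op 0.0604 ff 0.0 J6 0.2
grip t 57.0 p [0.4421 0.2112 0.051 ] F [0.4 0.2 3.1] op 0.0449 ff 19.9 J6 0.2
lift t 58.2 p [0.441  0.2108 0.1591] F [ 0.4 -0.1 -0.8] op 0.0448 ff 19.9 J6 0.2
carried t 59.6 p [ 0.4994 -0.1568  0.1498] F [ 0.2  0.3 -1.1] op 0.0449 ff 19.9 J6 1.14
False
placed t 61.0 p [ 0.4998 -0.158   0.0535] F [-0.9  0.3 -1.2] op 0.0447 ff 19.9 J6 1.14
out t 62.5 p [ 0.4987 -0.1574  0.159 ] F [-0.9 -0.2  0.3] op 0.0597 ff 0.0 J6 1.14
drawer [([-0.0568, 0.0796], np.float64(3.136), [0.015, 0.047])]
```

View pics/d1.png

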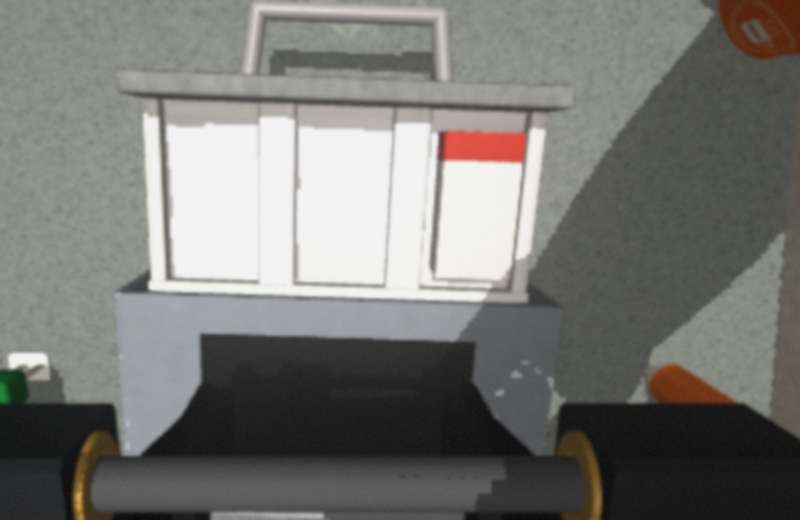

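The spent carton lies in slot2, with its stripe at (483,146), and the drawer is undisturbed. Next click and the second spent carton.

Run:
```python
from h import *
turn(2); L=look_window()
assert len(L)==1
spent_to_slot(L[0],-.08); look_drawer()
look_window(); snap("wrist","p3",(120,0,520,300),2)
```

```text
False
knob t 69.5 p [0.542  0.2189 0.0945] F [0.2 0.9 0.6] op 0.0399 ff 0.0 J6 1.07
grip t 70.1 p [0.5415 0.2191 0.0944] F [-1.6  0.8  3. ] op 0.0158 ff 35.0 J6 1.07
turned t 71.7 p [0.5415 0.2185 0.0944] F [-0.8 -4.3  3.3] op 0.016 ff 35.1 J6 2.32
torque [-0.87  0.33 -0.35]
window [([-0.0987, -0.0305], np.float64(1.525), [0.015, 0.044])]
spent [-0.0991  0.0046] -0.045
False
at t 77.8 p [0.4432 0.2113 0.0512] F [-0.7  0.4 -0.4] op 0.0603 ff 0.0 J6 0.23
grip t 78.3 p [0.4429 0.2112 0.051 ] F [-0.4 -0.2  2.7] op 0.0451 ff 19.9 J6 0.23
lift t 79.5 p [0.4419 0.2109 0.1591] F [ 0.4 -0.1 -0.5] op 0.0451 ff 19.9 J6 0.23
carried t 81.4 p [ 0.4957 -0.3166  0.15  ] F [-0.8 -0.1 -1.5] op 0.0451 ff 19.9 J6 0.89
False
placed t 82.8 p [ 0.4957 -0.3181  0.0536] F [ 1.2 -0.3 -1.6] op 0.0449 ff 19.9 J6 0.89
out t 84.3 p [ 0.4947 -0.3172  0.1589] F [ 0.3 -0.4 -0.5] op 0.0601 ff 0.0 J6 0.89
drawer [([-0.0565, 0.0797], np.float64(3.136), [0.015, 0.047]), ([-0.0566, -0.0798], np.float64(3.136), [0.015, 0.045])]
window []
```

View pics/p3.png

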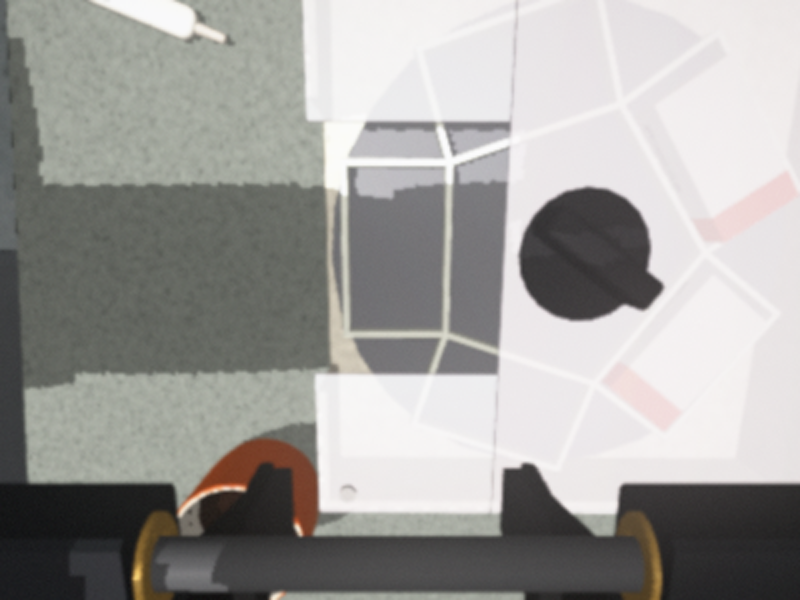

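The empty pocket3 stands squarely in the window (400,250), and both fresh cartons are in the rear pockets. Now I'll close the drawer.

Run:
```python
from h import *
R=Rdown(YC+np.pi/2); x0=-.126
robot.set_gripper(.026,15)
robot.move_pose(cab(x0,0,.20),R); robot.servo_line(cab(x0,0,.09),.15)
print(robot.servo_line(cab(x0,0,.034),.06,force_limit=8)); rep("down")
robot.set_gripper(.0,20); rep("grip")
print(robot.servo_line(cab(-.0035,0,.034),.08,force_limit=22)); s=rep("pushed"); robot.pause(.3); rep("settled")
robot.set_gripper(.026); rep("rel")
robot.servo_line(cab(-.005,0,.2),.15)
robot.move_pose([.54,-.24,.28],Rdown(np.pi)); snap("wrist","f1"); 
robot.move_pose([.4,0,.4],Rdown(np.pi/2)); snap("scene","f2"); snap("top","f3"); rep()
g=lambda n,c,s:cv2.resize(np.load(f"pics/{n}.npz")["im"][c[1]:c[3],c[0]:c[2]],None,fx=s,fy=s,interpolation=cv2.INTER_CUBIC)
a=g("f1",(150,60,550,210),2);b=g("f2",(190,100,500,225),2.58)[:300,:800]; c=np.zeros((600,800,3),np.uint8);c[:300]=a[:300];c[300:300+b.shape[0],:b.shape[1]]=b;cv2.imwrite("pics/fin.png",c)
```

```text
False
down t 93.1 p [ 0.3946 -0.2353  0.0344] F [1.3 0.7 0.2] op 0.0258 ff 0.0 J6 -0.68
grip t 93.6 p [ 0.3946 -0.2353  0.0343] F [-0.2  0.1  1.9] op 0.0094 ff 20.0 J6 -0.68
True
pushed t 95.0 p [ 0.5139 -0.2393  0.0342] F [-0.6 -0.5  4.9] op 0.0092 ff 20.0 J6 -0.55
settled t 95.3 p [ 0.5138 -0.2393  0.0343] F [0.8 2.  4.3] op 0.0093 ff 20.0 J6 -0.55
rel t 96.0 p [ 0.5131 -0.2397  0.0341] F [-0.3  0.7  0.3] op 0.0257 ff 0.0 J6 -0.55
 t 100.5 p [ 4.001e-01 -3.000e-04  3.997e-01] F [ 0.7 -0.2 -0.2] op 0.0261 ff 0.0 J6 -0.2
```

View pics/fin.png

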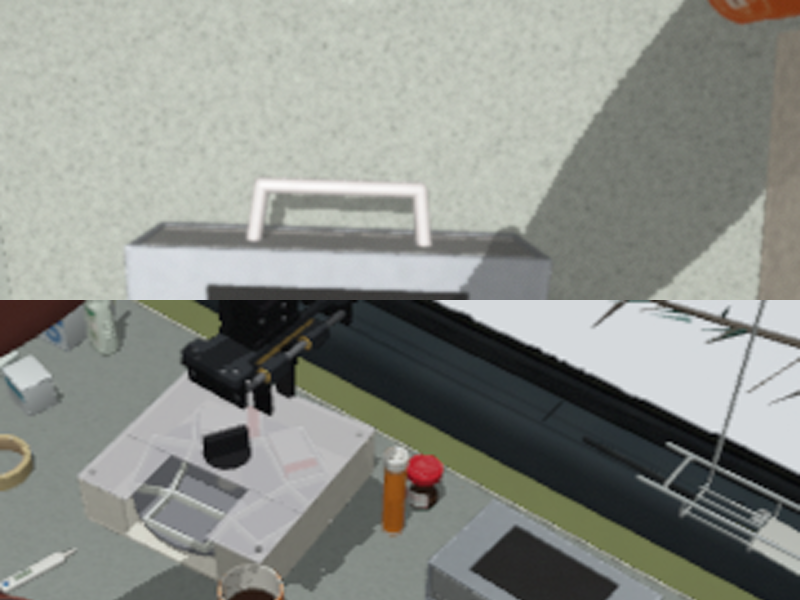

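Run:
```python
from h import *
R=Rdown(YC+np.pi/2)
robot.set_gripper(0,15)
robot.move_pose(cab(-.06,0,.15),R); robot.servo_line(cab(-.06,0,.042),.1)
print(robot.servo_line(cab(-.008,0,.042),.03,force_limit=14)); rep("nudge")
robot.servo_line(cab(-.06,0,.042),.08); robot.servo_line(cab(-.06,0,.2),.15)
robot.move_pose([.54,-.24,.28],Rdown(np.pi)); _,K,E=cam("wrist"); im=_
def bar(im,K,E):  # world x of the handle bar's mid, brightest row there
    xs=[]
    for y in np.linspace(-.03,.03,7):
        P=np.array([cab(x,y,.052) for x in np.arange(-.035,.012,.0005)]); q=proj(P,K,E).astype(np.float32)
        v=cv2.remap(im,q[:,:1],q[:,1:],cv2.INTER_LINEAR).mean(2)[:,0]; w=np.clip(v-v.max()*.9,0,None); xs.append((np.arange(-.035,.012,.0005)*w).sum()/w.sum())
    return np.median(xs)
print("bar x now",bar(im,K,E)); f=np.load("pics/f1.npz"); print(bar(f["im"],f["K"],f["E"])); f=np.load("pics/w1.npz"); print("start",bar(f["im"],f["K"],f["E"]))
look_window(); robot.close_job(); print("handed in")
```

```text
True
nudge t 105.0 p [ 0.4997 -0.2374  0.0413] F [-0.6 -0.3  0.2] op 0.0003 ff 0.0 J6 -0.56
bar x now -0.005947310038824159
-0.005988156336360025
start -0.005945444915254215
window []
the job is handed in; nothing more can be done
handed in
```

I handed the job in at about 110 s on the robot's clock: both fresh cartons are in the carousel, both out-of-date cartons are in the drawer's two outer slots, the drawer is shut, and an empty pocket rests in the window.

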